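# Tighten the heel press under its drop-down cover

## Robot

A 6-joint arm with a two-finger parallel gripper is mounted at the origin on the work surface. World frame = base frame: x ahead of the robot, y to its left, z up, the work surface at z = 0. Lengths are in m, angles in degrees, forces in N, time in s.
With the tool pointing down it reaches from about 0.3 to 0.75 m from the base axis. Payload 8.5 kg.
Tool frame: the origin (TCP) lies midway between the tips of the shut fingers; the grasp point (between the pads) lies 19 mm behind it (env.pinch_z is the z of the grasp point in the tool frame, in m); z points along the fingers, y is the line along which they close (so a half turn about z gives the same grasp; the last joint's range is limited). The gripper opens to 85 mm and grips with 20 to 120 N. Pads are 22 mm wide; open, the fingers measure 114 mm over their backs; the gripper's body (76 mm by 85 mm) begins 54 mm behind the grasp point. The pads swing forward as they close: fully open they stand 13 mm farther back than shut.
Start: joints at [-86.477, 21.807, 74.336, -0, 83.858, -12.336], TCP at [0.15, -0.529, 0.231] pointing down, gripper open.
Joint ranges: [-178.18, 178.18], [-50.72, 133.34], [12.68, 142.11], [-81.47, 261.47], [9.98, 163.14], [-165.26, 165.26]. Speed limits (degrees/s): [136.94, 136.94, 180, 180, 180, 180].

## Interface

Orientations are given as a 3x3 rotation matrix whose columns are the frame's x, y, z axes.
In Python, from rig import env gives the robot as it stands.
- The arm moves only by the tool arm_command, never from a script. Its argument "deltas" is a list of rows, each an object of numbers: "rx", "ry", "rz": the turn, a rotation vector about the tool's x, y, z in rad; "dx", "dy", "dz": the shift along the tool's x, y, z in m; "fingers": the finger opening in m, from 0 to 0.0854. In form: [{"rx": .., "ry": .., "rz": .., "dx": .., "dy": .., "dz": .., "fingers": ..}, ...]. A call has 1 to 12 rows; each row shifts and turns the commanded pose from where the row before left it, along the tool's axes as they then stand; what a row does not reach is not made up. A row lasts 1/10 s, in which the tool goes at most 50 mm and 8.59 degrees, less where a joint would pass 70% of its speed; a pose out of reach is approached as far as the arm can. A call is refused whole if a number of a shift passes 0.05 or a number of a turn 0.15, either way. A call with a gripper value outside its range is refused whole. The fingers move at their own pace and stop on an object; "squeeze" is the grip in N (left out, the last holds). Time passes only in rows, so rows that do not move let the fingers close. It gives the time, the measured TCP pose, the force, the opening and the grip force at its end, in the units of the state.
- env.observe(): the state, without advancing time (a new reading comes with each control period).
- env.get_image(name): name is "scene" or "top" or "wrist"; returns a dict with "color" (384x512x3 uint8, blue, green, red), "camera_matrix" (3x3 intrinsics, pixels), "eye" and "orientation" of the camera in the world. Camera axes: x right, y up, looking along -z (the intrinsics and any distortion apply to the point x, -y, -z); pixel columns grow to the right and rows downward; lengths in m; the calibration is good to about 2 mm. A picture is of the moment at which its call begins. There is no depth.
- env.close_job(): hands the job in; it is judged then, once.
Trained networks look in a picture, given as the dict that the camera call returned (one of the last four; its "shot" number tells which), for a name from the list of things; names that differ only in an ending like _2 or _b are one class to them, and where a whole thing is asked for, a point or a joint stands for the part that bears it (a point fixed in the world has none). Each returns a list of dicts, best first, with "p" (0 to 1); they miss things now and then, are a little off and sometimes report something else, mostly with a low value. They report only what shows in the picture. A call takes as long as a camera call.
- env.look_for(query, picture): "box" ([left, top, right, bottom] in pixels, round what is visible of it).
- env.tip_of(query, picture): "location" ([column, row] in pixels: a listed point, or the origin of a listed thing).
The state is a dict: "time_s": time; "q": joint angles; "qvel": joint speeds; "joint_efforts": joint torques, N m; "position": TCP position; "tool_rot": TCP orientation; "ft_force": force on the tool from outside, world axes, zero at the start; "wrist_torque": the same for the moment, N m; "grip_width": finger opening in m; "gripper_force": force on a finger pad.
Only numpy, scipy, OpenCV 4.12 (cv2) and the standard library are available. Lean on these libraries where they do the work, as an engineer would, in place of code of your own. Each camera call takes 0.05 s, during which the arm holds its last target. There are 200 camera calls.

## Task

The freshly cemented heel block in the bench press has to be clamped: swing the press's bottom-hinged cover fully down towards you, wind the handwheel clockwise until it goes firm without over-forcing it, then swing the cover up until it is fully shut again. Move the cover under control, never slam it, and leave the other things on the bench where they are.

Things in the scene. Friction and masses are not known exactly. Their poses are not given: they have to be found in the camera images.
- press: The bench press: steel base 210 x 220 mm and 14 mm thick, two columns, and a crosshead whose top is at 128 mm. Origin: centre of the base's underside, on the handwheel's axis; its front, where the cover is hinged, faces its own -x; y is its left, z up. It is fixed to the bench.
- cover (a joint): Angle in rad of the bottom-hinged aluminium cover over the handwheel: 0 shut, 1.6 fully down on its stop; may start slightly ajar. A stiff hinge holds it where it is left; moving it takes 2 to 8 N at the lip. Pushing the lip from behind (from +x) swings it down, pushing the lip from in front swings it up and shut. Faster than 4 rad/s is slamming.
- hinge (a point): Middle of the cover's hinge line (along the press's y), 80 mm in front of the press's origin, 125 mm up. The cover, shut, is 150 mm wide, 3 mm sheet: a panel rising 85 mm from the hinge, then a level leaf going 110 mm back over the wheel (210 mm above the bench), then an upturned lip. Fully down, the panel is level, the leaf stands upright in front of the wheel.
- lip (a point): Middle of the top edge of the cover's lip, which rises 20 mm above the leaf along its whole rear edge. When shut it lies 110 mm behind and 104.5 mm above the hinge, 230 mm above the bench; fully down the lip points forward, away from the press. Turns with the cover. Shut, the crank knob's top passes 12 mm below the leaf.
- wheel_axis (a point): Centre of the handwheel, 150 mm above the bench, on its upright axis (x, y of the press's origin). Three spokes; 111 mm over the rim, rim top at 156 mm. Clockwise from above winds the pad down 2.5 mm per radian; the screw holds where it is left. Between a third of a turn and one and a quarter turns are needed, differing each time.
- crank (a point): Middle (178 mm up) of the upright crank knob, 19 mm across, from 158 to 196 mm, 50 mm from the wheel axis. It spins on its pin, so a grip on it can go round without turning the wrist. Winding freely takes about 10 N at the knob; once the pad bears, the push rises about 1 N per 15 degrees. Firm: about 5 N above the free push; over 9 N above is over-forced.
- pad: The round press pad, 68 mm across, on the screw under the crosshead. Origin: centre of its underside, 84 mm above the bench when wound right up. The rubber heel block, 40 mm thick, waits under it on a bed that is set at a different height each time, so the meeting point is found by feel.
- tin: A closed cement tin, 84 mm across and 110 mm tall, standing to the right of the press. Leave it alone. Origin: centre of its underside.
- jar: A lidded jar, 60 mm across and 75 mm tall, left of the press. Leave it alone. Origin: centre of its underside.
- spool: A thread spool standing on end, 48 mm across and 60 mm tall, left of and in front of the press. Leave it alone. Origin: centre of its underside.
- hammer: A hammer lying on the bench, right of and in front of the press. Leave it alone. Origin on its underside.
- driver: A screwdriver lying on the bench in front of the press, under where the cover swings down. Leave it alone. Origin on its underside.
- spare_heel: A spare rubber heel block 30 mm thick lying on the bench behind and left of the press. Leave it alone. Origin: underside.

How it is judged (in metres and radians):
On the way, in this order (a step that is already met when the one before it is completed fails the run):
1. the cover is swung fully down (past 1.4 rad) (value of joint cover above 1.4 rad), for 0.2 s.
2. with the cover down, the pad bears firmly on the heel block (50 to 190 N) (contact force between pad and anything else between 50 and 190 N and value of joint cover above 1.2 rad), for 0.3 s.
At the end, for the whole second after the job is handed in: The cover is shut (within 0.05 rad) and still, and the pad still presses the heel block with 50 to 190 N (value of joint cover below 0.05 rad and velocity of joint cover between -0.05 and 0.05 rad/s and contact force between pad and anything else between 50 and 190 N); the robot touches nothing.
It fails at once if the pad is over-forced (220 N) (contact force between pad and anything else above 220 N).
It fails at once if the cover is slammed (over 4 rad/s) (velocity of joint cover above 4 rad/s or velocity of joint cover below -4 rad/s).
It fails at once if a bystander is moved by more than 30 mm (distance of any of tin, jar, spool, hammer, driver, spare_heel from where it was at the start of the episode above 0.03 m).
It also fails if it takes over 72 s, if anything falls off the work surface, if the arm or the gripper's body presses on something with over 40 N, if the wrist force passes 120 N, or if a joint passes its speed limit or range.

## Working session

There is one attempt and no reset: what is moved stays moved. The work goes in short steps, Python scripts to look and compute and a tool call to move; the robot and the scene stay as the last step left them, time stands still between calls to the robot, and variables do not carry over. Pictures are saved under pics/ and viewed, at most 10 in all, crops included, and the job is handed in when it is done.

Besides the shell and the picture viewer there is one more tool, called as name([rows], argument=value, ...), one row to a line, values as JSON. arm_command: Moves the arm, as the interface text tells. Its arguments: {"type":"object","properties":{"deltas":{"type":"array"},"squeeze":{"type":"number"}},"required":["deltas"]}

```bash
mkdir -p pics
cat > h.py <<'E'
import numpy as np, cv2
from rig import env
def ray(pic,uv):
    K=np.array(pic["camera_matrix"]);R=np.array(pic["orientation"])
    d=np.linalg.inv(K)@[uv[0],uv[1],1]; d=R@[d[0],-d[1],-d[2]]
    return np.array(pic["eye"]),d/np.linalg.norm(d)
def atz(pic,uv,z):
    e,d=ray(pic,uv); return e+d*(z-e[2])/d[2]
def proj(pic,p):
    K=np.array(pic["camera_matrix"]);R=np.array(pic["orientation"])
    c=R.T@(np.array(p)-pic["eye"]); c=K@[c[0],-c[1],-c[2]]; return c[:2]/c[2]
E
python3 - <<'E'
from h import *
for n in("scene","top"):
    p=env.get_image(n);cv2.imwrite(f"pics/{n}0.png",p["color"]);print(n,np.round(p["eye"],3),[k for k in p])
    for q,z in(("press",0),("hinge",.125),("lip",.23),("wheel_axis",.15),("crank",.178),("tin",0),("jar",0),("spool",0),("hammer",0),("driver",0)):
        for r in env.tip_of(q,p)[:2]: print(q,round(r["p"],2),np.round(r["location"]),np.round(atz(p,r["location"],z),3))
s=env.observe();print(s)
E
```

```text
scene [ 0.974 -0.232  0.825] ['color', 'camera_matrix', 'eye', 'orientation', 'shot']
press 0.78 [222. 249.] [ 0.598 -0.089  0.   ]
lip 0.68 [206. 193.] [ 0.587 -0.094  0.23 ]
wheel_axis 0.92 [214. 218.] [ 0.598 -0.091  0.15 ]
crank 0.5 [235. 204.] [ 0.609 -0.047  0.178]
tin 0.77 [163. 336.] [ 0.697 -0.293 -0.   ]
jar 0.7 [261. 189.] [0.51  0.085 0.   ]
jar 0.27 [235. 203.] [0.505 0.006 0.   ]
spool 0.28 [212. 217.] [ 0.509 -0.063 -0.   ]
hammer 0.72 [ 98. 267.] [ 0.473 -0.347  0.   ]
top [0.378 0.017 1.252] ['color', 'camera_matrix', 'eye', 'orientation', 'shot']
lip 0.92 [302. 185.] [ 0.606 -0.096  0.23 ]
lip 0.62 [280. 190.] [ 0.595 -0.046  0.23 ]
crank 0.45 [278. 189.] [ 0.609 -0.046  0.178]
tin 0.91 [364. 166.] [ 0.705 -0.295  0.   ]
jar 0.77 [230. 243.] [0.503 0.077 0.   ]
jar 0.62 [255. 263.] [0.45 0.01 0.  ]
spool 0.57 [256. 261.] [0.455 0.009 0.   ]
hammer 0.64 [393. 251.] [ 0.474 -0.354  0.   ]
driver 0.72 [308. 264.] [ 0.442 -0.129  0.   ]
{'time_s': 1.1, 'q': array([-8.64761997e+01,  2.18069796e+01,  7.43340928e+01,  3.89400007e-04,
        8.38580366e+01, -1.23348909e+01]), 'qvel': array([ 0.06453733,  0.03551549, -0.06113699, -0.00794646, -0.00807218,
       -0.02620168]), 'joint_efforts': array([-4.97835608e-04, -4.48337746e+01, -2.31463283e+01, -2.30250225e-04,
        5.91068292e-04, -5.36524126e-06]), 'position': array([ 0.15030341, -0.52905688,  0.23132903]), 'tool_rot': array([[ 9.61938776e-01,  2.73265058e-01,  7.70042533e-06],
       [ 2.73265058e-01, -9.61938776e-01, -1.51076884e-05],
       [ 3.27893438e-06,  1.66369285e-05, -1.00000000e+00]]), 'ft_force': array([0.66814345, 0.02582032, 0.61322981]), 'wrist_torque': array([0.0018249 , 0.02313407, 0.01181524]), 'gripper_force': 0.0, 'grip_width': 0.08519775802589263}
```

Run:
```python
import cv2,numpy as np
a=cv2.imread("pics/scene0.png")[130:360,80:340];b=cv2.imread("pics/top0.png")[120:300,200:420]
a=cv2.resize(a,(400,354));b=cv2.resize(b,(400,327),interpolation=2)
a=cv2.copyMakeBorder(a,0,6,0,0,0);b=cv2.copyMakeBorder(b,0,33,0,0,0)
cv2.imwrite("pics/c1.png",np.hstack([a,b]))
```

```text
(no output)
```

View pics/c1.png

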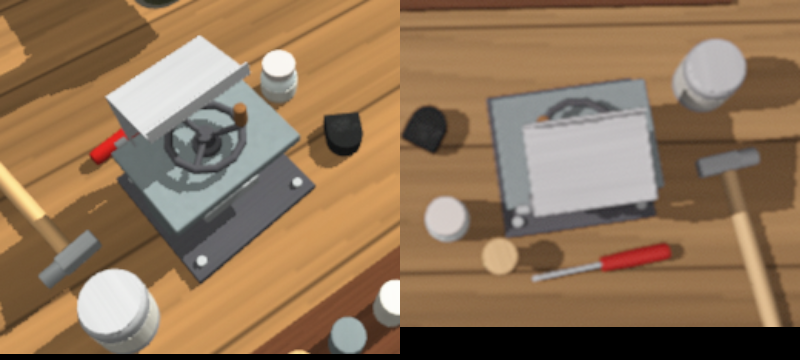

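View pics/top0.png

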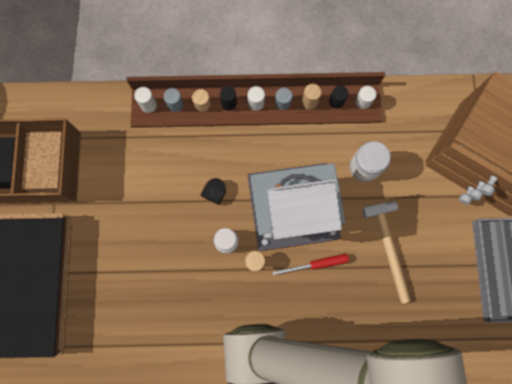

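Top view (up = +x, left = +y): the cover leaf spans about (268–340, 182–240) and is near shut. The press is yawed about 6° CCW. The driver is at (275–347, 255–272), in front of the press. I'll zoom in for corner points.

Run:
```python
import cv2,numpy as np
a=cv2.imread("pics/scene0.png")[150:320,140:300];b=cv2.imread("pics/top0.png")[155:260,240:350]
cv2.imwrite("pics/c2.png",np.hstack([cv2.resize(a,None,fx=3,fy=3,interpolation=2)[:510],cv2.copyMakeBorder(cv2.resize(b,None,fx=2.9,fy=2.9,interpolation=2),0,510-304,0,0,0)]))
```

```text
(no output)
```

View pics/c2.png

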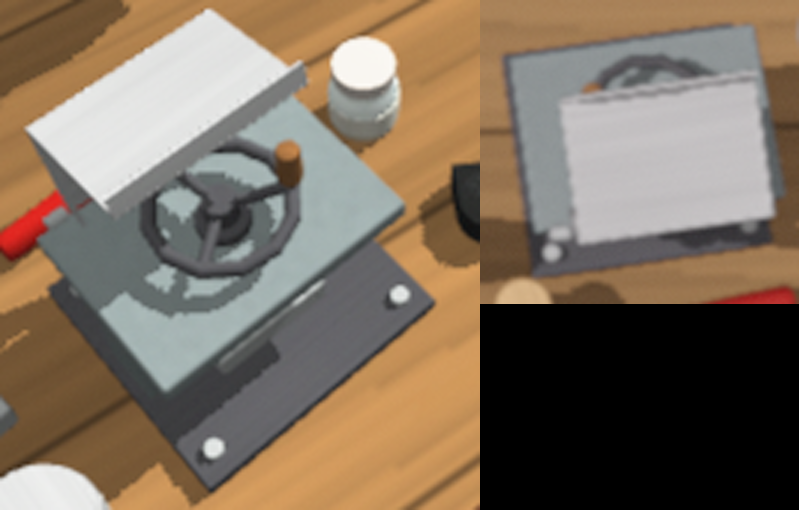

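```bash
cat > fit.py <<'E'
from h import *
from scipy.optimize import least_squares
S=env.get_image("scene");T=env.get_image("top")
s=lambda u,v:(140+u/3-.33,150+v/3-.33)
t=lambda u,v:(240+(u-480)/2.9-.33,155+v/2.9-.33)
base=[(S,(.105,-.11,.007),s(213,488)),(S,(.105,.11,.007),s(434,304)),(T,(-.105,.11,.007),t(533,275)),(T,(-.105,-.11,.007),t(772,243)),
 (S,(0,0,.15),(214,218))]
cov=[(T,(0,.075,.085),t(578,245)),(T,(0,-.075,.085),t(775,217)),(T,(.11,.075,.1045),t(560,100)),(T,(.11,-.075,.1045),t(757,72)),
(S,(0,-.075,.085),s(25,128)),(S,(0,.075,.085),s(210,10)),(S,(.11,.075,.1045),s(304,63))]
def W(P,p,th=None):
    x,y,z=p
    if th is not None:
        c,sn=np.cos(th),np.sin(th); x,z=x*c-z*sn-.08,x*sn+z*c+.125
    c,sn=np.cos(P[2]),np.sin(P[2]); return np.array([P[0]+c*x-sn*y,P[1]+sn*x+c*y,z])
def res(P): return np.concatenate([proj(c,W(P,p))-u for c,p,u in base]+[proj(c,W(P,p,P[3]))-u for c,p,u in cov])
r=least_squares(res,[.6,-.09,.11,.0],loss="soft_l1")
if __name__=="__main__":
    print(r.x,np.round(res(r.x).reshape(-1,2),1).tolist())
    k=s(288,147);print("knob top",atz(S,k,.196),"bot",atz(S,s(288,183),.158))
    P=r.x
    for n,p,th in(("lip",(.11,0,.1045),P[3]),("hinge",(0,0,0),0)):print(n,W(P,p,th))
E
python3 fit.py
```

```text
[ 0.59714366 -0.0932864   0.12474683  0.2171862 ] [[-0.7, 1.5], [0.6, -0.4], [-0.3, 1.6], [-0.2, 0.6], [-0.7, 0.2], [0.3, -0.7], [-1.0, -0.8], [0.0, 0.1], [0.1, 0.1], [0.4, 0.5], [0.1, -0.2], [-0.3, -0.8]]
knob top [ 0.6098939  -0.04432928  0.196     ] bot [ 0.6123822  -0.04858192  0.158     ]
lip [ 0.60200348 -0.09267698  0.25074815]
hinge [ 0.51776532 -0.10324028  0.125     ]
```

Press at (0.597, −0.093), yaw 7.15°, cover ajar at 0.22 rad. I'll raise the arm, turn the tool to the press's yaw and travel above everything.

arm_command([
  {"dz": -0.045, "rz": 0.076, "fingers": 0},
  {"dz": -0.045, "rz": 0.076, "fingers": 0},
  {"dx": 0.033, "dy": -0.022, "fingers": 0},
  {"dx": 0.033, "dy": -0.022, "fingers": 0},
  {"dx": 0.033, "dy": -0.022, "fingers": 0},
  {"dx": 0.033, "dy": -0.022, "fingers": 0},
  {"dx": 0.033, "dy": -0.022, "fingers": 0},
  {"dx": 0.033, "dy": -0.022, "fingers": 0},
  {"dx": 0.033, "dy": -0.022, "fingers": 0},
  {"dx": 0.033, "dy": -0.022, "fingers": 0},
  {"dx": 0.033, "dy": -0.022, "fingers": 0},
  {"dx": 0.033, "dy": -0.022, "fingers": 0},
])

```text
invalid input
```

arm_command([
  {"dx": 0.033, "dy": -0.022},
  {"dx": 0.033, "dy": -0.022},
  {"dx": 0.033, "dy": -0.022},
  {"dx": 0.033, "dy": -0.022},
  {"dx": 0.033, "dy": -0.022},
  {"dx": 0.033, "dy": -0.022},
  {},
])

```text
invalid input
```

```bash
cat >> h.py <<'E'
PX,PY,YAW=.5971,-.0933,.1247
C,Sn=np.cos(YAW),np.sin(YAW)
def st():
    s=env.observe(); p=s["position"];R=s["tool_rot"]; f=s["ft_force"]
    d=p-[PX,PY,0]; pp=np.array([C*d[0]+Sn*d[1],-Sn*d[0]+C*d[1],p[2]])
    ff=np.array([C*f[0]+Sn*f[1],-Sn*f[0]+C*f[1],f[2]])
    print("t",round(s["time_s"],2),"press xyz",np.round(pp,4),"F press",np.round(ff,1),"toolx yaw",round(np.degrees(np.arctan2(R[1,0],R[0,0])),2),"z",np.round(R[:,2],3),"w",round(s["grip_width"],4),round(s["gripper_force"],1),"q",np.round(s["q"]))
    return s,pp,ff
E
python3 -c "
from h import *
st()"
```

```text
t 1.2 press xyz [-0.4975 -0.3768  0.2313] F press [ 0.3  0.7 -0. ] toolx yaw 15.86 z [-0. -0. -1.] w 0.0849 0.0 q [-86.  22.  74.  -0.  84. -12.]
```

arm_command([
  {"rx": 0, "ry": 0, "rz": 0.076, "dx": 0, "dy": 0, "dz": -0.045, "fingers": 0},
  {"rx": 0, "ry": 0, "rz": 0.076, "dx": 0, "dy": 0, "dz": -0.045, "fingers": 0},
])

```text
time_s: 1.4
position: [0.1502, -0.5286, 0.3218]
tool_rot: [[0.993, 0.121, -0.0], [0.121, -0.993, 0.003], [0.0, -0.003, -1.0]]
ft_force: [-0.7, -1.9, -0.2]
grip_width: 0.0588
gripper_force: 0.0
```

All keys are needed in every row.

arm_command([
  {"rx": 0, "ry": 0, "rz": 0, "dx": 0.033, "dy": -0.022, "dz": 0, "fingers": 0},
  {"rx": 0, "ry": 0, "rz": 0, "dx": 0.033, "dy": -0.022, "dz": 0, "fingers": 0},
  {"rx": 0, "ry": 0, "rz": 0, "dx": 0.033, "dy": -0.022, "dz": 0, "fingers": 0},
  {"rx": 0, "ry": 0, "rz": 0, "dx": 0.033, "dy": -0.022, "dz": 0, "fingers": 0},
  {"rx": 0, "ry": 0, "rz": 0, "dx": 0.033, "dy": -0.022, "dz": 0, "fingers": 0},
  {"rx": 0, "ry": 0, "rz": 0, "dx": 0.033, "dy": -0.022, "dz": 0, "fingers": 0},
  {"rx": 0, "ry": 0, "rz": 0, "dx": 0.033, "dy": -0.022, "dz": 0, "fingers": 0},
  {"rx": 0, "ry": 0, "rz": 0, "dx": 0.033, "dy": -0.022, "dz": 0, "fingers": 0},
  {"rx": 0, "ry": 0, "rz": 0, "dx": 0.033, "dy": -0.022, "dz": 0, "fingers": 0},
  {"rx": 0, "ry": 0, "rz": 0, "dx": 0.033, "dy": -0.022, "dz": 0, "fingers": 0},
  {"rx": 0, "ry": 0, "rz": 0, "dx": 0.033, "dy": -0.022, "dz": 0, "fingers": 0},
  {"rx": 0, "ry": 0, "rz": 0, "dx": 0.033, "dy": -0.022, "dz": 0, "fingers": 0},
])

```text
time_s: 2.6
position: [0.5114, -0.2165, 0.3214]
tool_rot: [[0.992, 0.125, 0.0], [0.125, -0.992, -0.0], [0.0, 0.0, -1.0]]
ft_force: [0.1, -1.5, 0.3]
grip_width: -0.0003
gripper_force: 0.0
```

arm_command([
  {"rx": 0, "ry": 0, "rz": 0, "dx": 0.033, "dy": -0.022, "dz": 0, "fingers": 0},
  {"rx": 0, "ry": 0, "rz": 0, "dx": 0.033, "dy": -0.022, "dz": 0, "fingers": 0},
  {"rx": 0, "ry": 0, "rz": 0, "dx": 0.033, "dy": -0.022, "dz": 0, "fingers": 0},
  {"rx": 0, "ry": 0, "rz": 0, "dx": 0.033, "dy": -0.022, "dz": 0, "fingers": 0},
  {"rx": 0, "ry": 0, "rz": 0, "dx": 0, "dy": 0, "dz": 0, "fingers": 0},
])

```text
time_s: 3.1
position: [0.6327, -0.1108, 0.3199]
tool_rot: [[0.992, 0.129, -0.001], [0.129, -0.992, 0.001], [-0.001, -0.001, -1.0]]
ft_force: [0.7, 0.2, 0.3]
grip_width: 0.0
gripper_force: 0.0
```

```bash
python3 -c "
from h import *
st()"
```

```text
t 3.1 press xyz [ 0.0331 -0.0218  0.3199] F press [0.7 0.1 0.3] toolx yaw 7.41 z [-0.001  0.001 -1.   ] w 0.0 0.0 q [-20.  30.  47.   0. 103.  62.]
```

arm_command([
  {"rx": 0, "ry": 0, "rz": 0, "dx": 0, "dy": 0, "dz": 0.032, "fingers": 0},
  {"rx": 0, "ry": 0, "rz": 0, "dx": 0, "dy": 0, "dz": 0.032, "fingers": 0},
  {"rx": 0, "ry": 0, "rz": 0, "dx": 0, "dy": 0, "dz": 0.032, "fingers": 0},
  {"rx": 0, "ry": 0, "rz": 0, "dx": 0, "dy": 0, "dz": 0, "fingers": 0},
  {"rx": 0, "ry": 0, "rz": 0, "dx": -0.01, "dy": 0, "dz": 0, "fingers": 0},
  {"rx": 0, "ry": 0, "rz": 0, "dx": -0.01, "dy": 0, "dz": 0, "fingers": 0},
  {"rx": 0, "ry": 0, "rz": 0, "dx": -0.01, "dy": 0, "dz": 0, "fingers": 0},
  {"rx": 0, "ry": 0, "rz": 0, "dx": -0.01, "dy": 0, "dz": 0, "fingers": 0},
])

```text
time_s: 3.9
position: [0.5931, -0.1198, 0.2298]
tool_rot: [[0.992, 0.125, 0.012], [0.125, -0.992, -0.003], [0.011, 0.004, -1.0]]
ft_force: [8.4, 1.4, 5.5]
grip_width: 0.0002
gripper_force: 4.2
```

```bash
python3 -c "
from h import *
st()"
```

```text
t 3.9 press xyz [-0.0072 -0.0258  0.2298] F press [8.5 0.4 5.5] toolx yaw 7.17 z [ 0.012 -0.003 -1.   ] w 0.0002 4.2 q [-23.  27.  66.   0.  86.  60.]
```

Contact is made with about 8 N on the lip; I'll continue smoothly.

arm_command([
  {"rx": 0, "ry": 0, "rz": 0, "dx": -0.012, "dy": 0, "dz": 0, "fingers": 0},
  {"rx": 0, "ry": 0, "rz": 0, "dx": -0.012, "dy": 0, "dz": 0, "fingers": 0},
  {"rx": 0, "ry": 0, "rz": 0, "dx": -0.012, "dy": 0, "dz": 0, "fingers": 0},
  {"rx": 0, "ry": 0, "rz": 0, "dx": -0.012, "dy": 0, "dz": 0, "fingers": 0},
  {"rx": 0, "ry": 0, "rz": 0, "dx": -0.012, "dy": 0, "dz": 0, "fingers": 0},
  {"rx": 0, "ry": 0, "rz": 0, "dx": -0.012, "dy": 0, "dz": 0, "fingers": 0},
  {"rx": 0, "ry": 0, "rz": 0, "dx": -0.012, "dy": 0, "dz": 0, "fingers": 0},
  {"rx": 0, "ry": 0, "rz": 0, "dx": -0.012, "dy": 0, "dz": 0, "fingers": 0},
  {"rx": 0, "ry": 0, "rz": 0, "dx": -0.012, "dy": 0, "dz": 0, "fingers": 0},
  {"rx": 0, "ry": 0, "rz": 0, "dx": -0.012, "dy": 0, "dz": 0, "fingers": 0},
])

```text
time_s: 4.9
position: [0.4711, -0.1342, 0.2259]
tool_rot: [[0.992, 0.124, 0.001], [0.124, -0.992, -0.0], [0.001, 0.001, -1.0]]
ft_force: [5.0, 0.7, -2.5]
grip_width: -0.0001
gripper_force: 2.2
```

```bash
python3 -c "
from h import *
st()"
```

```text
t 4.9 press xyz [-0.1301 -0.0249  0.2259] F press [ 5.   0.1 -2.5] toolx yaw 7.15 z [ 0.001 -0.    -1.   ] w -0.0001 2.2 q [-30.  16.  84.   0.  80.  53.]
```

arm_command([
  {"rx": 0, "ry": 0, "rz": 0, "dx": -0.01, "dy": 0, "dz": 0, "fingers": 0},
  {"rx": 0, "ry": 0, "rz": 0, "dx": -0.01, "dy": 0, "dz": 0, "fingers": 0},
  {"rx": 0, "ry": 0, "rz": 0, "dx": -0.005, "dy": 0, "dz": 0, "fingers": 0},
  {"rx": 0, "ry": 0, "rz": 0, "dx": 0, "dy": 0, "dz": 0, "fingers": 0},
  {"rx": 0, "ry": 0, "rz": 0, "dx": 0, "dy": 0, "dz": 0, "fingers": 0},
])

```text
time_s: 5.4
position: [0.4464, -0.1372, 0.2255]
tool_rot: [[0.992, 0.124, -0.001], [0.124, -0.992, -0.0], [-0.001, 0.0, -1.0]]
ft_force: [0.2, 0.1, 0.2]
grip_width: -0.0002
gripper_force: 0.0
```

```bash
python3 -c "
from h import *
st()
T=env.get_image('scene');
for q in('lip','crank'):
  for r in env.tip_of(q,T)[:2]: print(q,r, atz(T,r['location'],.178 if q=='crank' else .23))
cv2.imwrite('pics/s1.png',cv2.resize(T['color'][130:330,120:320],None,fx=3,fy=3,interpolation=2))
"
```

```text
t 5.4 press xyz [-0.155  -0.0248  0.2255] F press [0.2 0.  0.2] toolx yaw 7.14 z [-0.001 -0.    -1.   ] w -0.0002 0.0 q [-32.  14.  87.  -0.  79.  51.]
lip {'location': [150.0, 138.6], 'p': 0.81} [ 0.4039861  -0.12057101  0.23      ]
crank {'location': [236.7, 202.4], 'p': 0.45} [ 0.60813736 -0.0420347   0.178     ]
```

View pics/s1.png

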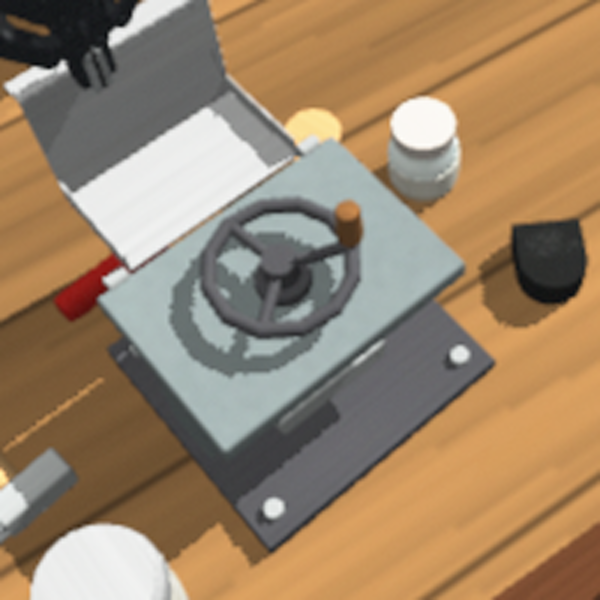

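The cover is down (lip at about x = 0.404), the wheel is clear and the knob is at crop (347, 212–240), about (0.610, −0.046). I'll go over the knob and grip it.

arm_command([
  {"rx": 0, "ry": 0, "rz": 0, "dx": 0.0435, "dy": 0, "dz": -0.005, "fingers": 0},
  {"rx": 0, "ry": 0, "rz": 0, "dx": 0.0435, "dy": -0.024, "dz": -0.005, "fingers": 0.05},
  {"rx": 0, "ry": 0, "rz": 0, "dx": 0.0435, "dy": -0.024, "dz": 0, "fingers": 0.05},
  {"rx": 0, "ry": 0, "rz": 0, "dx": 0.0435, "dy": -0.023, "dz": 0, "fingers": 0.05},
  {"rx": 0, "ry": 0, "rz": 0, "dx": 0, "dy": 0, "dz": 0, "fingers": 0.05},
  {"rx": 0, "ry": 0, "rz": 0, "dx": 0, "dy": 0, "dz": 0, "fingers": 0.05},
])

```text
time_s: 6.15
position: [0.6108, -0.0444, 0.2345]
tool_rot: [[0.992, 0.126, -0.002], [0.126, -0.992, -0.0], [-0.002, -0.0, -1.0]]
ft_force: [0.3, 0.4, 0.2]
grip_width: 0.0499
gripper_force: 0.0
```

```bash
python3 -c "
from h import *
st()
T=env.get_image('wrist');S=env.get_image('scene')
for r in env.tip_of('crank',T)[:2]: print(r, atz(T,r['location'],.178))
for q in('lip',):
  for r in env.tip_of(q,S)[:2]: print(q,r, atz(S,r['location'],.23))
cv2.imwrite('pics/w1.png',np.hstack([T['color'][:300],S['color'][60:360,100:380]]))
print(proj(T,(.610,-.046,.196)))
"
```

```text
t 6.15 press xyz [0.0197 0.0468 0.2345] F press [0.3 0.3 0.2] toolx yaw 7.25 z [-0.002 -0.    -1.   ] w 0.0499 0.0 q [-15.  28.  63.  -0.  89.  68.]
{'location': [255.6, 207.1], 'p': 0.89} [ 0.61047792 -0.04522427  0.178     ]
lip {'location': [150.8, 143.6], 'p': 0.85} [ 0.41734337 -0.12514316  0.23      ]
[256.84582464 218.03196926]
```

View pics/w1.png

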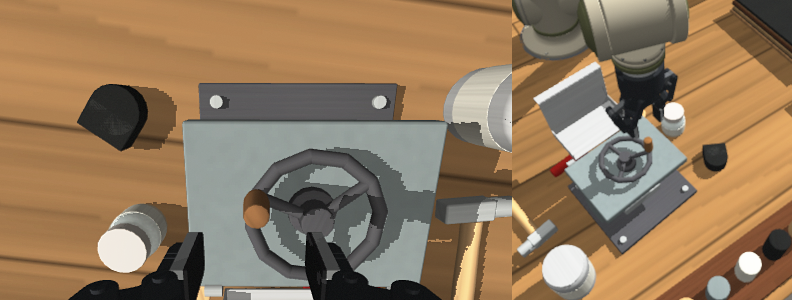

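```bash
python3 -c "
from h import *
S=env.get_image('scene')
def lip(th,y=0):
  c,s=np.cos(th),np.sin(th); x=-.08+.11*c-.1045*s; z=.125+.11*s+.1045*c
  return (PX+C*x-Sn*y,PY+Sn*x+C*y,z)
for th in(1.3,1.4,1.5,1.6): print(th,np.round(proj(S,lip(th)),1),np.round(proj(S,lip(th,.075)),1),np.round(proj(S,lip(th,-.075)),1))
for r in env.tip_of('lip',S)[:2]: print(r)
cv2.imwrite('pics/l1.png',cv2.resize(S['color'][100:230,110:240],None,fx=4,fy=4,interpolation=2))
"
```

```text
1.3 [159.9 140.4] [191.  121.7] [126.4 160.5]
1.4 [157.1 139.3] [187.8 120.9] [124.1 159.1]
1.5 [154.8 138.9] [185.1 120.9] [122.3 158.3]
1.6 [153.  139.2] [182.9 121.4] [121.  158.3]
{'location': [150.4, 140.6], 'p': 0.58}
```

View pics/l1.png

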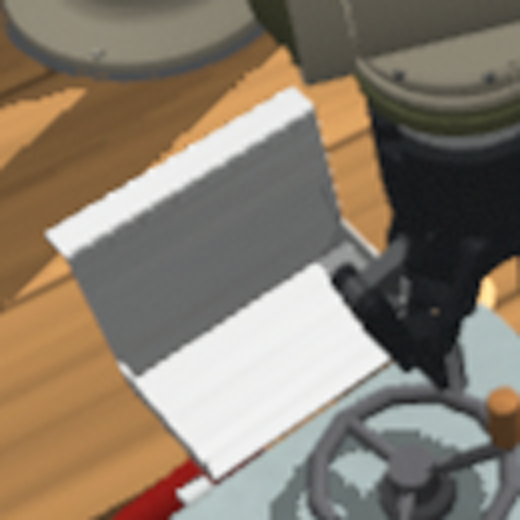

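arm_command([
  {"rx": 0, "ry": 0, "rz": 0, "dx": 0, "dy": 0, "dz": 0.023, "fingers": 0.05},
  {"rx": 0, "ry": 0, "rz": 0, "dx": 0, "dy": 0, "dz": 0.023, "fingers": 0.05},
  {"rx": 0, "ry": 0, "rz": 0, "dx": 0, "dy": 0, "dz": 0.022, "fingers": 0.05},
  {"rx": 0, "ry": 0, "rz": 0, "dx": 0, "dy": 0, "dz": 0, "fingers": 0.05},
])

```text
time_s: 6.85
position: [0.6091, -0.0452, 0.1649]
tool_rot: [[0.992, 0.124, -0.005], [0.124, -0.992, 0.001], [-0.005, -0.002, -1.0]]
ft_force: [-0.5, -0.1, 0.4]
grip_width: 0.0502
gripper_force: 0.0
```

Lip ends at crop (48, 234) and (296, 87), which matches θ ≈ 1.55, so the cover is fully down. Now I'll grip the knob.

arm_command([
  {"rx": 0, "ry": 0, "rz": 0, "dx": 0, "dy": 0, "dz": 0, "fingers": 0.01},
  {"rx": 0, "ry": 0, "rz": 0, "dx": 0, "dy": 0, "dz": 0, "fingers": 0.01},
  {"rx": 0, "ry": 0, "rz": 0, "dx": 0, "dy": 0, "dz": 0, "fingers": 0.01},
  {"rx": 0, "ry": 0, "rz": 0, "dx": 0, "dy": 0, "dz": 0, "fingers": 0.01},
  {"rx": 0, "ry": 0, "rz": 0, "dx": 0, "dy": 0, "dz": 0, "fingers": 0.01},
], squeeze=70)

```text
time_s: 7.35
position: [0.6112, -0.0453, 0.1691]
tool_rot: [[0.992, 0.124, 0.003], [0.124, -0.992, -0.001], [0.003, 0.002, -1.0]]
ft_force: [-1.7, -0.6, 5.9]
grip_width: 0.0154
gripper_force: 68.8
```

```bash
cat >> h.py <<'E'
def wh():
    s,p,f=st(); a=np.arctan2(p[1],p[0]); r=np.hypot(p[0],p[1])
    print("angle deg",round(np.degrees(a),1),"r",round(r,4),"resist tangential",round(f[0]*-np.sin(a)+f[1]*np.cos(a),1),"radial",round(f[0]*np.cos(a)+f[1]*np.sin(a),1))
def arc(a0,step,n,r=.05):
    # offsets along tool x,y (press x, -press y) for clockwise rows, in degrees
    a=np.radians(a0-step*np.arange(n+1)); d=np.diff(np.c_[r*np.cos(a),-r*np.sin(a)],axis=0); print(np.round(d*1000,1).tolist())
E
python3 -c "
from h import *
wh()
arc(66.5,12,12)"
```

```text
t 7.35 press xyz [0.0199 0.0458 0.1691] F press [-1.8 -0.4  5.9] toolx yaw 7.15 z [ 0.003 -0.001 -1.   ] w 0.0154 68.8 q [-15.  31.  70.  -0.  79.  68.]
angle deg 66.5 r 0.05 resist tangential 1.5 radial -1.1
[[9.1, 5.1], [7.8, 6.9], [6.2, 8.4], [4.3, 9.5], [2.3, 10.2], [0.1, 10.5], [-2.1, 10.2], [-4.2, 9.6], [-6.1, 8.5], [-7.7, 7.1], [-9.0, 5.3], [-9.9, 3.3]]
```

arm_command([
  {"rx": 0, "ry": 0, "rz": 0, "dx": 0.0091, "dy": 0.0051, "dz": 0, "fingers": 0.01},
  {"rx": 0, "ry": 0, "rz": 0, "dx": 0.0078, "dy": 0.0069, "dz": 0, "fingers": 0.01},
  {"rx": 0, "ry": 0, "rz": 0, "dx": 0.0062, "dy": 0.0084, "dz": 0, "fingers": 0.01},
  {"rx": 0, "ry": 0, "rz": 0, "dx": 0.0043, "dy": 0.0095, "dz": 0, "fingers": 0.01},
  {"rx": 0, "ry": 0, "rz": 0, "dx": 0.0023, "dy": 0.0102, "dz": 0, "fingers": 0.01},
])

```text
time_s: 7.85
position: [0.6457, -0.0788, 0.1692]
tool_rot: [[0.992, 0.126, 0.003], [0.126, -0.992, 0.004], [0.003, -0.003, -1.0]]
ft_force: [-2.3, 10.7, 8.8]
grip_width: 0.0156
gripper_force: 69.2
```

```bash
python3 -c "
from h import *
wh()"
```

```text
t 7.85 press xyz [0.05   0.0083 0.1692] F press [-1.  10.9  8.8] toolx yaw 7.26 z [ 0.003  0.004 -1.   ] w 0.0156 69.2 q [-17.  34.  63.   0.  83.  65.]
angle deg 9.4 r 0.0507 resist tangential 10.9 radial 0.8
```

arm_command([
  {"rx": 0, "ry": 0, "rz": 0, "dx": 0.0001, "dy": 0.0105, "dz": 0, "fingers": 0.01},
  {"rx": 0, "ry": 0, "rz": 0, "dx": -0.0021, "dy": 0.0102, "dz": 0, "fingers": 0.01},
  {"rx": 0, "ry": 0, "rz": 0, "dx": -0.0042, "dy": 0.0096, "dz": 0, "fingers": 0.01},
])

```text
time_s: 8.15
position: [0.6451, -0.1102, 0.1692]
tool_rot: [[0.992, 0.126, 0.008], [0.126, -0.992, 0.002], [0.008, -0.002, -1.0]]
ft_force: [7.8, 9.9, 3.6]
grip_width: 0.0158
gripper_force: 68.7
```

```bash
python3 -c "
from h import *
wh()"
```

```text
t 8.15 press xyz [ 0.0455 -0.0227  0.1692] F press [9.  8.8 3.6] toolx yaw 7.26 z [ 0.008  0.002 -1.   ] w 0.0158 68.7 q [-20.  35.  62.   0.  83.  63.]
angle deg -26.5 r 0.0509 resist tangential 11.9 radial 4.1
```

arm_command([
  {"rx": 0, "ry": 0, "rz": 0, "dx": -0.0061, "dy": 0.0085, "dz": 0, "fingers": 0.01},
  {"rx": 0, "ry": 0, "rz": 0, "dx": -0.0077, "dy": 0.0071, "dz": 0, "fingers": 0.01},
])

```text
time_s: 8.35
position: [0.634, -0.1283, 0.1693]
tool_rot: [[0.992, 0.126, 0.01], [0.126, -0.992, 0.001], [0.01, 0.0, -1.0]]
ft_force: [11.9, 7.1, 2.3]
grip_width: 0.0154
gripper_force: 68.5
```

```bash
python3 -c "
from h import *
wh()
arc(-53.5,12,12)"
```

```text
t 8.35 press xyz [ 0.0322 -0.0393  0.1693] F press [12.7  5.6  2.3] toolx yaw 7.22 z [ 0.01   0.001 -1.   ] w 0.0154 68.5 q [-22.  34.  64.   0.  82.  61.]
angle deg -50.6 r 0.0508 resist tangential 13.3 radial 3.7
[[-9.0, 5.3], [-9.9, 3.3], [-10.4, 1.2], [-10.4, -1.0], [-10.0, -3.1], [-9.1, -5.1], [-7.8, -6.9], [-6.2, -8.4], [-4.3, -9.5], [-2.3, -10.2], [-0.1, -10.5], [2.1, -10.2]]
```

arm_command([
  {"rx": 0, "ry": 0, "rz": 0, "dx": -0.009, "dy": 0.0053, "dz": 0, "fingers": 0.01},
])

```text
time_s: 8.45
position: [0.6259, -0.1351, 0.1692]
tool_rot: [[0.992, 0.125, 0.01], [0.125, -0.992, -0.0], [0.01, 0.001, -1.0]]
ft_force: [13.8, 4.8, 1.0]
grip_width: 0.0155
gripper_force: 68.5
```

```bash
python3 -c "
from h import *
wh()"
```

```text
t 8.45 press xyz [ 0.0233 -0.045   0.1692] F press [14.3  3.1  1. ] toolx yaw 7.2 z [ 0.01 -0.   -1.  ] w 0.0155 68.5 q [-23.  33.  65.   0.  81.  60.]
angle deg -62.6 r 0.0507 resist tangential 14.1 radial 3.9
```

arm_command([
  {"rx": 0, "ry": 0, "rz": 0, "dx": -0.0099, "dy": 0.0033, "dz": 0, "fingers": 0.01},
])

```text
time_s: 8.55
position: [0.6166, -0.14, 0.1692]
tool_rot: [[0.992, 0.125, 0.011], [0.125, -0.992, -0.001], [0.011, 0.002, -1.0]]
ft_force: [15.2, 3.7, 1.7]
grip_width: 0.0156
gripper_force: 68.5
```

```bash
python3 -c "
from h import *
wh()"
```

```text
t 8.55 press xyz [ 0.0135 -0.0488  0.1692] F press [15.6  1.8  1.7] toolx yaw 7.18 z [ 0.011 -0.001 -1.   ] w 0.0156 68.5 q [-24.  32.  67.   0.  80.  59.]
angle deg -74.5 r 0.0506 resist tangential 15.5 radial 2.4
```

arm_command([
  {"rx": 0, "ry": 0, "rz": 0, "dx": -0.0087, "dy": 0.001, "dz": 0, "fingers": 0.01},
  {"rx": 0, "ry": 0, "rz": 0, "dx": 0, "dy": 0, "dz": 0, "fingers": 0.01},
  {"rx": 0, "ry": 0, "rz": 0, "dx": 0, "dy": 0, "dz": 0, "fingers": 0.01},
])

```text
time_s: 8.85
position: [0.607, -0.1427, 0.1692]
tool_rot: [[0.992, 0.124, 0.008], [0.124, -0.992, -0.002], [0.007, 0.003, -1.0]]
ft_force: [8.1, -1.5, 2.1]
grip_width: 0.0156
gripper_force: 69.0
```

```bash
python3 -c "
from h import *
wh()"
```

```text
t 8.85 press xyz [ 0.0036 -0.0503  0.1692] F press [ 7.8 -2.5  2.1] toolx yaw 7.14 z [ 0.008 -0.002 -1.   ] w 0.0156 69.0 q [-24.  32.  68.   0.  80.  59.]
angle deg -85.9 r 0.0504 resist tangential 7.6 radial 3.1
```

Tangential push was about 10.9 N free, then rose about 1 N per 14° from about −10°, reaching +5 N now at −86°. That is firm, so I'll release and lift.

arm_command([
  {"rx": 0, "ry": 0, "rz": 0, "dx": 0, "dy": 0, "dz": 0, "fingers": 0.05},
  {"rx": 0, "ry": 0, "rz": 0, "dx": 0, "dy": 0, "dz": 0, "fingers": 0.05},
  {"rx": 0, "ry": 0, "rz": 0, "dx": 0, "dy": 0, "dz": 0, "fingers": 0.05},
  {"rx": 0, "ry": 0, "rz": 0, "dx": 0, "dy": 0, "dz": -0.03, "fingers": 0.05},
  {"rx": 0, "ry": 0, "rz": 0, "dx": 0, "dy": 0, "dz": -0.035, "fingers": 0.05},
  {"rx": 0, "ry": 0, "rz": 0, "dx": 0, "dy": 0, "dz": -0.035, "fingers": 0},
  {"rx": 0, "ry": 0, "rz": 0, "dx": 0, "dy": 0, "dz": -0.035, "fingers": 0},
  {"rx": 0, "ry": 0, "rz": 0, "dx": -0.042, "dy": -0.01, "dz": 0, "fingers": 0},
  {"rx": 0, "ry": 0, "rz": 0, "dx": -0.042, "dy": -0.01, "dz": 0, "fingers": 0},
  {"rx": 0, "ry": 0, "rz": 0, "dx": -0.042, "dy": -0.01, "dz": 0, "fingers": 0},
  {"rx": 0, "ry": 0, "rz": 0, "dx": -0.042, "dy": -0.01, "dz": 0, "fingers": 0},
  {"rx": 0, "ry": 0, "rz": 0, "dx": -0.044, "dy": -0.01, "dz": 0, "fingers": 0},
])

```text
time_s: 10.05
position: [0.3863, -0.1183, 0.3022]
tool_rot: [[0.992, 0.125, -0.0], [0.125, -0.992, -0.0], [-0.0, -0.0, -1.0]]
ft_force: [0.3, 0.2, 0.7]
grip_width: -0.0001
gripper_force: 0.0
```

```bash
python3 -c "
from h import *
wh()
S=env.get_image('scene');T=env.get_image('top')
for r in env.tip_of('crank',S)[:2]: print(r, atz(S,r['location'],.178))
for r in env.tip_of('lip',S)[:2]: print(r)
th=np.linspace(1.6,0,25);c,s=np.cos(th),np.sin(th)
P=np.c_[-.08+.11*c-.1045*s-.0125,.125+.11*s+.1045*c-.009]
print(np.round(P[::4],4).tolist());print(np.round(np.diff(P,axis=0)*1000,1).tolist())
"
```

```text
t 10.05 press xyz [-0.2122  0.0014  0.3022] F press [0.3 0.1 0.7] toolx yaw 7.17 z [-0. -0. -1.] w -0.0001 0.0 q [-34.   4.  87.  -0.  89.  49.]
angle deg 179.6 r 0.2122 resist tangential -0.1 radial -0.3
{'location': [189.7, 226.9], 'p': 0.43} [ 0.60357819 -0.14616378  0.178     ]
{'location': [151.6, 136.8], 'p': 0.75}
[[-0.2002, 0.2229], [-0.1682, 0.2475], [-0.1309, 0.2628], [-0.0908, 0.2677], [-0.0509, 0.2619], [-0.0139, 0.2458], [0.0175, 0.2205]]
[[7.4, 6.9], [7.8, 6.4], [8.2, 5.9], [8.6, 5.3], [8.9, 4.8], [9.2, 4.1], [9.5, 3.5], [9.7, 2.9], [9.9, 2.2], [10.0, 1.6], [10.1, 0.9], [10.1, 0.2], [10.1, -0.4], [10.1, -1.1], [10.0, -1.8], [9.8, -2.4], [9.6, -3.1], [9.4, -3.7], [9.1, -4.3], [8.8, -4.9], [8.5, -5.5], [8.1, -6.1], [7.7, -6.6], [7.2, -7.1]]
```

arm_command([
  {"rx": 0, "ry": 0, "rz": 0, "dx": 0, "dy": 0, "dz": 0.027, "fingers": 0},
  {"rx": 0, "ry": 0, "rz": 0, "dx": 0, "dy": 0, "dz": 0.026, "fingers": 0},
  {"rx": 0, "ry": 0, "rz": 0, "dx": 0, "dy": 0, "dz": 0.026, "fingers": 0},
  {"rx": 0, "ry": 0, "rz": 0, "dx": 0.006, "dy": 0, "dz": 0, "fingers": 0},
  {"rx": 0, "ry": 0, "rz": 0, "dx": 0.006, "dy": 0, "dz": 0, "fingers": 0},
  {"rx": 0, "ry": 0, "rz": 0, "dx": 0.0074, "dy": 0, "dz": -0.0069, "fingers": 0},
  {"rx": 0, "ry": 0, "rz": 0, "dx": 0.0078, "dy": 0, "dz": -0.0064, "fingers": 0},
  {"rx": 0, "ry": 0, "rz": 0, "dx": 0.0082, "dy": 0, "dz": -0.0059, "fingers": 0},
  {"rx": 0, "ry": 0, "rz": 0, "dx": 0.0086, "dy": 0, "dz": -0.0053, "fingers": 0},
])

```text
time_s: 11.15
position: [0.4322, -0.1135, 0.2489]
tool_rot: [[0.992, 0.125, -0.002], [0.125, -0.992, -0.001], [-0.002, 0.001, -1.0]]
ft_force: [-5.3, -0.9, -3.1]
grip_width: -0.0002
gripper_force: 2.7
```

```bash
python3 -c "
from h import *
st()
S=env.get_image('scene')
cv2.imwrite('pics/s3.png',cv2.resize(S['color'][80:280,90:290],None,fx=3,fy=3,interpolation=2))"
```

```text
t 11.15 press xyz [-0.1661  0.0005  0.2489] F press [-5.4 -0.2 -3.1] toolx yaw 7.16 z [-0.002 -0.001 -1.   ] w -0.0002 2.7 q [-30.  11.  88.  -0.  82.  53.]
```

View pics/s3.png

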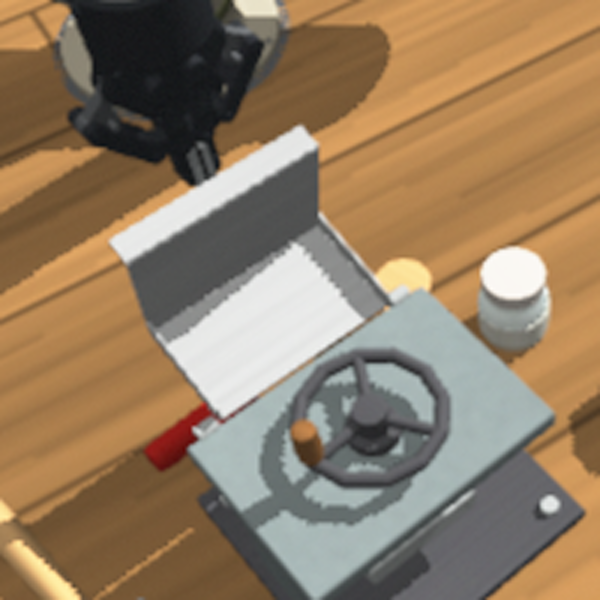

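The cover is rising, with the finger in front of the lip at (205, 175) and the knob staying put at (305, 440). I'll continue along the arc.

arm_command([
  {"rx": 0, "ry": 0, "rz": 0, "dx": 0.0089, "dy": 0, "dz": -0.0048, "fingers": 0},
  {"rx": 0, "ry": 0, "rz": 0, "dx": 0.0092, "dy": 0, "dz": -0.0041, "fingers": 0},
  {"rx": 0, "ry": 0, "rz": 0, "dx": 0.0095, "dy": 0, "dz": -0.0035, "fingers": 0},
  {"rx": 0, "ry": 0, "rz": 0, "dx": 0.0097, "dy": 0, "dz": -0.0029, "fingers": 0},
  {"rx": 0, "ry": 0, "rz": 0, "dx": 0.0099, "dy": 0, "dz": -0.0022, "fingers": 0},
  {"rx": 0, "ry": 0, "rz": 0, "dx": 0.01, "dy": 0, "dz": -0.0016, "fingers": 0},
  {"rx": 0, "ry": 0, "rz": 0, "dx": 0.0101, "dy": 0, "dz": -0.0009, "fingers": 0},
  {"rx": 0, "ry": 0, "rz": 0, "dx": 0.0101, "dy": 0, "dz": -0.0002, "fingers": 0},
])

```text
time_s: 12.0
position: [0.5091, -0.1039, 0.269]
tool_rot: [[0.992, 0.124, -0.0], [0.124, -0.992, -0.001], [-0.0, 0.001, -1.0]]
ft_force: [-4.2, -2.2, -0.9]
grip_width: 0.0001
gripper_force: 2.5
```

```bash
python3 -c "
from h import *
st()"
```

```text
t 12.0 press xyz [-0.0886  0.0004  0.269 ] F press [-4.4 -1.7 -0.9] toolx yaw 7.15 z [-0.    -0.001 -1.   ] w 0.0001 2.5 q [-25.  17.  75.  -0.  88.  58.]
```

arm_command([
  {"rx": 0, "ry": 0, "rz": 0, "dx": 0.0101, "dy": 0, "dz": 0.0004, "fingers": 0},
  {"rx": 0, "ry": 0, "rz": 0, "dx": 0.0101, "dy": 0, "dz": 0.0011, "fingers": 0},
  {"rx": 0, "ry": 0, "rz": 0, "dx": 0.01, "dy": 0, "dz": 0.0018, "fingers": 0},
  {"rx": 0, "ry": 0, "rz": 0, "dx": 0.0098, "dy": 0, "dz": 0.0024, "fingers": 0},
  {"rx": 0, "ry": 0, "rz": 0, "dx": 0.0096, "dy": 0, "dz": 0.0031, "fingers": 0},
  {"rx": 0, "ry": 0, "rz": 0, "dx": 0.0094, "dy": 0, "dz": 0.0037, "fingers": 0},
  {"rx": 0, "ry": 0, "rz": 0, "dx": 0.0091, "dy": 0, "dz": 0.0043, "fingers": 0},
  {"rx": 0, "ry": 0, "rz": 0, "dx": 0.0088, "dy": 0, "dz": 0.0049, "fingers": 0},
])

```text
time_s: 12.8
position: [0.5859, -0.0942, 0.2463]
tool_rot: [[0.992, 0.124, 0.001], [0.124, -0.992, -0.001], [0.001, 0.001, -1.0]]
ft_force: [-3.3, -2.3, 0.6]
grip_width: -0.0001
gripper_force: 1.9
```

```bash
python3 -c "
from h import *
st()"
```

```text
t 12.8 press xyz [-0.0112  0.0005  0.2463] F press [-3.5 -1.9  0.6] toolx yaw 7.14 z [ 0.001 -0.001 -1.   ] w -0.0001 1.9 q [-21.  26.  66.  -0.  89.  62.]
```

arm_command([
  {"rx": 0, "ry": 0, "rz": 0, "dx": 0.0085, "dy": 0, "dz": 0.0055, "fingers": 0},
  {"rx": 0, "ry": 0, "rz": 0, "dx": 0.0081, "dy": 0, "dz": 0.0061, "fingers": 0},
  {"rx": 0, "ry": 0, "rz": 0, "dx": 0.0075, "dy": 0, "dz": 0.0066, "fingers": 0},
  {"rx": 0, "ry": 0, "rz": 0, "dx": 0.004, "dy": 0, "dz": 0.004, "fingers": 0},
  {"rx": 0, "ry": 0, "rz": 0, "dx": 0.002, "dy": 0, "dz": 0.0015, "fingers": 0},
])

```text
time_s: 13.3
position: [0.6147, -0.0901, 0.2218]
tool_rot: [[0.992, 0.125, -0.002], [0.125, -0.992, 0.001], [-0.002, -0.001, -1.0]]
ft_force: [-11.5, -1.0, 8.1]
grip_width: -0.0002
gripper_force: 5.9
```

```bash
python3 -c "
from h import *
st()"
```

```text
t 13.3 press xyz [0.0178 0.0009 0.2218] F press [-11.6   0.4   8.1] toolx yaw 7.17 z [-0.002  0.001 -1.   ] w -0.0002 5.9 q [-19.  30.  63.  -0.  88.  64.]
```

arm_command([
  {"rx": 0, "ry": 0, "rz": 0, "dx": 0.001, "dy": 0, "dz": 0, "fingers": 0},
  {"rx": 0, "ry": 0, "rz": 0, "dx": 0.001, "dy": 0, "dz": 0, "fingers": 0},
  {"rx": 0, "ry": 0, "rz": 0, "dx": 0, "dy": 0, "dz": 0, "fingers": 0},
])

```text
time_s: 13.6
position: [0.6147, -0.0901, 0.222]
tool_rot: [[0.992, 0.124, -0.006], [0.124, -0.992, 0.0], [-0.006, -0.001, -1.0]]
ft_force: [-12.3, -2.3, 1.2]
grip_width: 0.0002
gripper_force: 6.4
```

```bash
python3 -c "
from h import *
st()"
```

```text
t 13.6 press xyz [0.0179 0.001  0.222 ] F press [-12.5  -0.7   1.2] toolx yaw 7.13 z [-0.006  0.    -1.   ] w 0.0002 6.4 q [-19.  30.  63.  -0.  88.  64.]
```

The position is stuck at 12 N, so the cover is on its shut stop. I'll back off and up, then check.

arm_command([
  {"rx": 0, "ry": 0, "rz": 0, "dx": -0.006, "dy": 0, "dz": -0.002, "fingers": 0},
  {"rx": 0, "ry": 0, "rz": 0, "dx": -0.006, "dy": 0, "dz": -0.004, "fingers": 0},
  {"rx": 0, "ry": 0, "rz": 0, "dx": 0, "dy": 0, "dz": -0.04, "fingers": 0},
  {"rx": 0, "ry": 0, "rz": 0, "dx": 0, "dy": 0, "dz": -0.045, "fingers": 0},
  {"rx": 0, "ry": 0, "rz": 0, "dx": -0.045, "dy": 0, "dz": -0.01, "fingers": 0},
  {"rx": 0, "ry": 0, "rz": 0, "dx": -0.048, "dy": 0, "dz": 0, "fingers": 0},
  {"rx": 0, "ry": 0, "rz": 0, "dx": -0.048, "dy": 0, "dz": 0, "fingers": 0},
  {"rx": 0, "ry": 0, "rz": 0, "dx": -0.048, "dy": 0, "dz": 0, "fingers": 0},
  {"rx": 0, "ry": 0, "rz": 0, "dx": -0.03, "dy": 0, "dz": 0, "fingers": 0},
  {"rx": 0, "ry": 0, "rz": 0, "dx": 0, "dy": 0, "dz": 0, "fingers": 0},
])

```text
time_s: 14.6
position: [0.3852, -0.1186, 0.3249]
tool_rot: [[0.992, 0.123, 0.003], [0.123, -0.992, -0.002], [0.003, 0.002, -1.0]]
ft_force: [0.4, -0.1, 0.6]
grip_width: -0.0001
gripper_force: 0.0
```

```bash
python3 -c "
from h import *
st()
S=env.get_image('scene')
def lip(th,y=0):
  c,s=np.cos(th),np.sin(th); x=-.08+.11*c-.1045*s; z=.125+.11*s+.1045*c
  return (PX+C*x-Sn*y,PY+Sn*x+C*y,z)
im=cv2.resize(S['color'][140:300,140:300],None,fx=3.6,fy=3.6,interpolation=2)
for th in(0,.05,.1): print(th,[np.round((proj(S,lip(th,y))+.33-140)*3.6) for y in(.075,-.075)])
for r in env.tip_of('lip',S)[:2]: print(r,[np.round(proj(S,lip(t)),1) for t in(0,.05,.1)])
cv2.imwrite('pics/s4.png',im)"
```

```text
t 14.6 press xyz [-0.2135  0.0012  0.3249] F press [ 0.4 -0.2  0.6] toolx yaw 7.05 z [ 0.003 -0.002 -1.   ] w -0.0001 0.0 q [-34.   3.  84.   0.  93.  49.]
0 [array([396., 161.]), array([163., 330.])]
0.05 [array([389., 149.]), array([155., 318.])]
0.1 [array([382., 137.]), array([146., 305.])]
{'location': [213.4, 208.4], 'p': 0.62} [array([218.7, 207. ]), array([216.6, 203.6]), array([214.4, 200.1])]
```

View pics/s4.png

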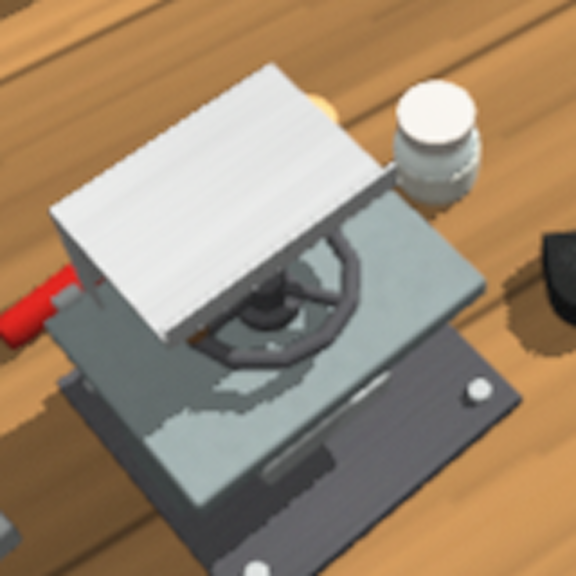

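The lip end at crop (397, 163) matches θ = 0 (predicted (396, 161)), so the cover is shut and the robot is clear. Handing in.

```bash
python3 -c "
from rig import env
print(env.close_job())"
```

```text
the job is handed in; nothing more can be done
None
```

The job is handed in, though no verdict came back: the cover was swung down, the wheel wound about 150° clockwise until its push was about 5 N above free, and the cover closed again to about 0 rad with the robot clear. The pad force itself was never measured, only inferred from the wheel push.

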